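Turn the check-weight case right way up and open it

TASK

The small square case of the check weight has been left upside down, standing on its loose lid. Turn it right way up and stand it on the worktop, with the lid pinched shut against the base whenever you tip it so that the weight cannot fall out; then lift the lid off and lay it flat on the worktop close beside the base, leaving the weight standing untouched in its base. Leave the stapler, tape measure, sample jar and label roll where they are.

Things in the scene. Friction and masses are not known exactly. Their poses are not given: they have to be found in the camera images.
- case_seam (a point): Centre of the closed dark grey plastic case (64 x 64 x 66 mm high), in its seam plane, fixed to the base. Base and lid are flush across the seam, sides flat: fingers laid on two opposite sides over the seam press on both alike. The case stands steadily on any side. Axes as the base's: z from feet to lid, straight down at the start, up at the end; x, y square to the sides.
- base_centre (a point): Centre (half-way up) of the case's base: 64 mm square, 36 mm high, about 85 g, with four black rubber feet of 11 mm diameter on its underside (they face up at the start). The seam is 18 mm from this point along its z. A collar 54.4 mm square stands 11 mm out of the base past the seam, into the lid. Black foam inside has a square well for the weight.
- lid_centre (a point): Centre (half-way up) of the loose lid: dark grey like the base, 64 mm square, 30 mm high, walls 4 mm, small bare metal plate on its closed top; about 45 g. Only its fit over the base's collar (0.8 mm play all round) locates it: it comes off when pulled 11 mm along z. z points from open rim to closed top: down at the start. Closed, it lies 33 mm from the base's centre.
- weight_centre (a point): Centre (half-way up) of the brass check weight inside the case, hidden until the lid is off: 30 mm diameter, 51 mm high with its knob, about 200 g, z to the knob; 2 mm of play in the closed case. In the right-way-up base its centre is 31 mm above the worktop, its knob reaches 57 mm, the base's collar 47 mm.
- stapler_centre (a point): Bystander: stapler, 32 x 124 x 36 mm, lying along its own y; this point is its centre.
- tape_measure_centre (a point): Bystander: pocket tape measure, 36 x 74 x 63 mm, standing; this point is its centre.
- jar_centre (a point): Bystander: white sample jar with screw lid, 48 mm diameter, 66 mm high; this point is its centre, 30 mm up.
- label_roll_centre (a point): Bystander: roll of blank white labels, 69 mm diameter, 50 mm high, standing on end; this point is its centre.
- screen_edge (a point): A point on the lower front edge of the fixed monitor's screen, 0.11 m above the worktop. The edge runs along this frame's y, from 0.235 m to the left of this point to 0.475 m to the right, and the screen rises 0.4 m above it, askew beyond the work with its left end nearest the robot: keep arm and wrist clear of it when leaning the tool.

How it is judged:
By the outcome, as a careful person would: the job done as asked, in the order asked, and still so for the second after the job is handed in, with the robot touching nothing.
It also fails if it takes over 72 s, if anything falls off the work surface, if the arm or the gripper's body presses on something with over 40 N, if the wrist force passes 120 N, or if a joint passes its speed limit or range.

ROBOT

A 6-joint arm with a two-finger parallel gripper is mounted at the origin on a cart in front of the work surface, level with it; the furniture and walls round the work are solid. World frame = base frame: x ahead of the robot, y to its left, z up, the work surface at z = 0. Lengths are in m, angles in degrees, forces in N, time in s.
With the tool pointing down it reaches from about 0.35 to 0.875 m from the base axis. Payload 4.2 kg.
Tool frame: the origin (TCP) lies midway between the tips of the shut fingers; the grasp point (between the pads) lies 19 mm behind it; z points along the fingers, y is the line along which they close (so a half turn about z gives the same grasp; the last joint's range is limited). The gripper opens to 87 mm and grips with 3 to 60 N. Pads are 19 mm wide; open, the fingers measure 117 mm over their backs; the gripper's body (75 mm by 190 mm) begins 51 mm behind the grasp point.
Start: joints at [-51.016, 22.042, 0.453, 0, -68.411, -14.817], TCP at [0.256, -0.57, 0.223] pointing down, gripper open.
Joint ranges: [-179.83, 179.83], [-69.29, 118.12], [-61.27, 80.66], [-181.25, 117.63], [-171.15, -9.14], [-177.46, 177.46]. Speed limits (degrees/s): [159.86, 159.86, 180, 180, 180, 180].

INTERFACE

Orientations are given as [roll, pitch, yaw] about the fixed x, y, z axes, in that order (R = Rz(yaw) Ry(pitch) Rx(roll)).
In Python, from workcell import env gives the robot as it stands. The module is installed in compiled form; this text tells all that it offers. Calls block until the motion is done:
- env.goto(position, orientation): joint-space move of the TCP to a pose.
- env.move_straight(position, rotation=None, rate=0.15, force_limit=None): straight line of the TCP; rotation=None keeps the orientation; rate is the mean speed in m/s. With force_limit (N) it stops when the force on the tool has changed by that much, and returns True; else False.
- env.set_joints(angles): joint-space move.
- env.gripper_to(opening, grasp_force=None): opening from 0.0 (shut) to 1.0 (fully open); grasp_force is the grip in N (None keeps the last); returns when the fingers have stopped.
- env.dwell(seconds).
- env.inverse_kinematics(position, orientation): joint angles nearest the present ones, or None.
- env.read_state(): the state.
- env.grab_frame(name): name is "scene" or "top"; returns a dict with "image" (420x560x3 uint8, blue, green, red), "fx", "fy", "cx", "cy" (pixels), "D" ([k1, k2, p1, p2, k3] as OpenCV has them; the pictures are not rectified), "position" and "orientation" of the camera in the world. Camera axes: x right, y up, looking along -z (the intrinsics and any distortion apply to the point x, -y, -z); pixel columns grow to the right and rows downward; lengths in m; the calibration is good to about 2 mm. A picture is of the moment at which its call begins. There is no depth.
A pose or a line that the arm cannot do raises env.Unreachable and nothing moves.
- env.close_job(): hands the job in; it is judged then, once.
Trained networks look in a picture, given as the dict that the camera call returned (one of the last four; its "shot" number tells which), for a name from the list of things; names that differ only in an ending like _2 or _b are one class to them, and where a whole thing is asked for, a point or a joint stands for the part that bears it (a point fixed in the world has none). Each returns a list of dicts, best first, with "score" (0 to 1); they miss things now and then, are a little off and sometimes report something else, mostly with a low value. They report only what shows in the picture. A call takes as long as a camera call.
- env.search_frame(picture, thing): "xyz" ([x, y, z] in m, in world coordinates, good to about 4 mm: the middle of the surface that is visible of it).
- env.trace(picture, thing): "mask" (420x560 bool, what is visible of it).
The state is a dict: "clock": time; "joint_positions": joint angles; "qvel": joint speeds; "joint_torque": joint torques, N m; "position": TCP position; "tool_rot": TCP orientation; "force": force on the tool from outside, world axes, zero at the start; "wrist_torque": the same for the moment, N m; "opening": opening from 0.0 (shut) to 1.0 (fully open); "finger_force": force on a finger pad.
Only numpy, scipy, OpenCV 4.12 (cv2) and the standard library are available. Lean on these libraries where they do the work, as an engineer would, in place of code of your own. Each camera call takes 0.05 s, during which the arm holds its last target. There are 200 camera calls.

## Working session

There is one attempt and no reset: what is moved stays moved. The work goes in short steps, each a Python script; the robot and the scene stay as the last script left them, time stands still between calls to the robot, and variables do not carry over. Pictures are saved under pics/ and viewed, at most 10 in all, crops included, and the job is handed in when it is done.

```bash
mkdir -p pics; python3 - <<'E'
from workcell import env
import cv2,numpy as np
np.set_printoptions(precision=4,suppress=True)
for n in ["scene","top"]:
    f=env.grab_frame(n); cv2.imwrite(f"pics/{n}0.png",f["image"])
    print(n,f["position"],f["orientation"],f["fx"],f["cx"],f["cy"],f["D"])
    for t in ["case_seam","base_centre","lid_centre","stapler_centre","tape_measure_centre","jar_centre","label_roll_centre","screen_edge"]:
        r=env.search_frame(f,t); print(t,[(np.round(d["xyz"],3),round(d["score"],2)) for d in r[:2]])
print(env.read_state())
E
```

```text
scene [-0.0838  0.5366  0.9819] [  43.0626    0.621  -131.0294] 447.1204008404381 278.4348593318112 213.93194475478816 [-0.0155  0.      0.      0.      0.    ]
case_seam [(array([ 0.49 , -0.079,  0.068]), 0.56)]
base_centre [(array([ 0.492, -0.079,  0.066]), 0.77)]
lid_centre [(array([ 0.47 , -0.055,  0.019]), 0.7)]
stapler_centre [(array([0.491, 0.265, 0.033]), 0.69)]
tape_measure_centre [(array([0.665, 0.027, 0.042]), 0.71)]
jar_centre [(array([ 0.419, -0.302,  0.052]), 0.78)]
label_roll_centre [(array([ 0.623, -0.28 ,  0.05 ]), 0.93)]
screen_edge []
top [ 0.3873 -0.0133  1.2342] [  9.1287   1.2943 -91.113 ] 432.18877426074573 276.63994174319953 206.24425875757106 [-0.0521  0.      0.      0.      0.    ]
case_seam [(array([ 0.496, -0.083,  0.065]), 0.95)]
base_centre [(array([ 0.498, -0.083,  0.064]), 0.75)]
lid_centre []
stapler_centre [(array([0.496, 0.253, 0.03 ]), 0.82)]
tape_measure_centre [(array([0.67 , 0.021, 0.053]), 0.84)]
jar_centre [(array([ 0.422, -0.305,  0.064]), 0.49)]
label_roll_centre [(array([ 0.621, -0.286,  0.05 ]), 0.67)]
screen_edge []
{'clock': 0.9, 'joint_positions': array([-51.0179,  22.0378,   0.4537,   0.0012, -68.4092, -14.8172]), 'qvel': array([-0.0395,  0.0721,  0.0086, -0.0093,  0.0833, -0.0089]), 'joint_torque': array([  0.0001, -39.0457,  18.7627,   4.2244,   0.0155,  -0.    ]), 'position': array([ 0.2559, -0.5702,  0.2226]), 'tool_rot': array([-179.9932,    0.0007, -155.8347]), 'force': array([ 0.3289, -0.119 ,  0.1923]), 'wrist_torque': array([-0.0013, -0.0143, -0.0493]), 'finger_force': 0.0, 'opening': 1.0015347670446495}
```

View pics/scene0.png

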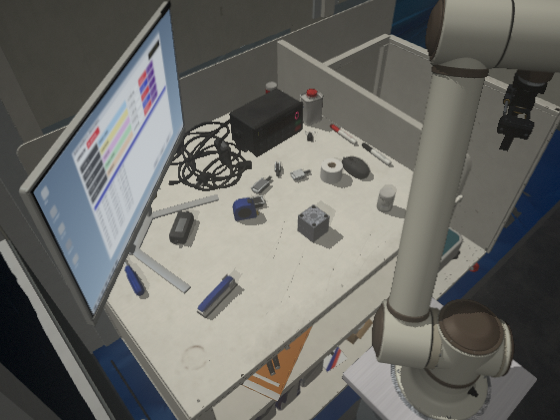

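View pics/top0.png

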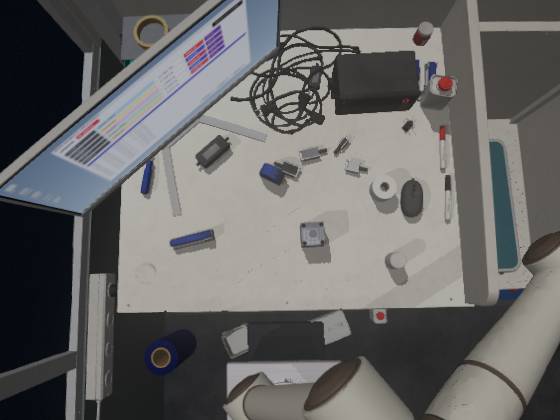

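The case is at scene px (313,222) and top px (313,235), with free worktop around it. The tape measure is at top px (272,173), and the monitor is at upper left in the top view. Next I'll fit the case pose and the monitor edge.

```bash
cat > h.py <<'E'
from workcell import env
import cv2,numpy as np
from scipy.spatial.transform import Rotation as R
from scipy.optimize import minimize
np.set_printoptions(precision=4,suppress=True)
rot=lambda o:R.from_euler('xyz',o,degrees=True)
def project(f,P):
    p=rot(f["orientation"]).inv().apply(np.asarray(P,float)-f["position"])*[1,-1,-1]
    K=np.array([[f["fx"],0,f["cx"]],[0,f["fy"],f["cy"]],[0,0,1]])
    return cv2.projectPoints(p,np.zeros(3),np.zeros(3),K,np.array(f["D"]))[0][:,0]
def ray(f,uv,z):
    K=np.array([[f["fx"],0,f["cx"]],[0,f["fy"],f["cy"]],[0,0,1]])
    n=cv2.undistortPoints(np.array([[uv]],float),K,np.array(f["D"]))[0,0]
    d=rot(f["orientation"]).apply([n[0],-n[1],-1]); o=np.array(f["position"])
    return o+d*(z-o[2])/d[2]
def box(x,y,yaw,sz,z0=0):
    c=np.array([[a,b,h] for a in(-.5,.5) for b in(-.5,.5) for h in(0,1)])*sz
    return R.from_euler('z',yaw,degrees=True).apply(c)+[x,y,z0]
def fitbox(views,x0,sz,z0=0):
    "views: [(frame,mask)]; IoU fit of x,y,yaw of a standing box"
    def cost(p):
        c=0
        for f,m in views:
            h=cv2.convexHull((project(f,box(*p[:2]/1000,p[2],sz,z0))*16).round().astype(np.int32))
            s=np.zeros(m.shape,np.uint8);cv2.fillConvexPoly(s,h,1,shift=4);s=s>0
            c+=1-(s&m).sum()/(s|m).sum()
        return c
    return min((minimize(cost,[x0[0]*1000,x0[1]*1000,a],method='Nelder-Mead',
      options=dict(initial_simplex=np.array([x0[0]*1000,x0[1]*1000,a])+[[0,0,0],[6,0,0],[0,6,0],[0,0,12]])) for a in(-30,0,30)),key=lambda r:r.fun)
# tool: closing axis horizontal at heading psi; lean th about it. Rt columns x,y,z
def tool(psi,th):
    y=np.array([np.cos(np.radians(psi)),np.sin(np.radians(psi)),0])
    R0=np.column_stack([np.cross(y,[0,0,-1]),y,[0,0,-1]])
    return R.from_rotvec(y*np.radians(th))*R.from_matrix(R0)
def pose(g,psi,th,back=0):
    "TCP pose with grasp point at g (retracted by back)"
    r=tool(psi,th); z=r.as_matrix()[:,2]
    return np.array(g)+z*(.019-back), r.as_euler('xyz',degrees=True)
E
python3 - <<'E'
from h import *
fs={n:env.grab_frame(n) for n in("scene","top")}
V=[]
for n,f in fs.items():
    m=np.zeros((420,560),bool)
    for t in("base_centre","lid_centre","case_seam"):
        r=env.trace(f,t)
        if r: print(n,t,r[0]["score"],r[0]["mask"].sum()); 
        if r and r[0]["score"]>.4:m|=r[0]["mask"]
    V.append((f,m))
r=fitbox(V,(.492,-.08),[.064,.064,.066]); print(r.x,r.fun)
for v in V: q=fitbox([v],(.492,-.08),[.064,.064,.066]);print(q.x,q.fun)
for n,uvs in (("scene",[(93,320),(183,135)]),("top",[(83,213),(280,58)])):
    for uv in uvs: print(n,uv,ray(fs[n],uv,.11))
x,y,_=r.x/1000
J0=env.read_state()["joint_positions"]
for psi in (r.x[2]+np.array([-180,-90,0,90])):
  for th in (-60,-50,-45,-40,-30,0,30,40,45,50,60):
    q=env.inverse_kinematics(*pose([x,y,.1],psi,th))
    print(round(psi),th,tool(psi,th).as_matrix()[:,2].round(2),None if q is None else np.round(q))
E
```

```text
scene base_centre 0.28 720
scene lid_centre 0.77 174
scene case_seam 0.69 615
top base_centre 0.83 530
top case_seam 0.67 547
[501.4979 -88.4007   1.9785] 0.6931660048118917
[501.3168 -91.2774  10.0667] 0.11968680089485462
[500.9309 -86.0076  -1.1673] 0.5557418273260688
scene (93, 320) [0.5672 0.5241 0.11  ]
scene (183, 135) [1.0027 0.0102 0.11  ]
top (83, 213) [0.5621 0.5288 0.11  ]
top (280, 58) [ 0.9896 -0.009   0.11  ]
-178 -60 [-0.03  0.87 -0.5 ] [-24.  38.  -0. -51. -89.  45.]
-178 -50 [-0.03  0.77 -0.64] [-20.  34.  -3. -46. -81.  42.]
-178 -45 [-0.02  0.71 -0.71] [-18.  32.  -4. -43. -77.  39.]
-178 -40 [-0.02  0.64 -0.77] [-16.  30.  -6. -40. -73.  36.]
-178 -30 [-0.02  0.5  -0.87] [-11.  26. -10. -33. -65.  30.]
-178 0 [ 0. -0. -1.] [  8.  20. -26.   0. -44.  -6.]
-178 30 [ 0.02 -0.5  -0.87] [ 20.  22. -43.  43. -44. -55.]
-178 40 [ 0.02 -0.64 -0.77] [ 22.  24. -46.  52. -50. -66.]
-178 45 [ 0.02 -0.71 -0.71] [ 23.  26. -47.  55. -53. -70.]
-178 50 [ 0.03 -0.77 -0.64] [ 25.  28. -47.  58. -57. -74.]
-178 60 [ 0.03 -0.87 -0.5 ] [ 27.  33. -48.  61. -64. -80.]
-88 -60 [-0.87 
[... 1156 characters left out ...]
[ -20.   34.   -3.  -46.  -81. -138.]
2 60 [-0.03  0.87 -0.5 ] [ -24.   38.   -0.  -51.  -89. -135.]
92 -60 [ 0.87  0.03 -0.5 ] [ -40.   22.  -45. -124.  -45.   68.]
92 -50 [ 0.77  0.03 -0.64] [ -27.   15.  -36. -105.  -23.   36.]
92 -45 [ 0.71  0.02 -0.71] [-14.  13. -32. -82. -11.   3.]
92 -40 [ 0.64  0.02 -0.77] None
92 -30 [ 0.5   0.02 -0.87] None
92 0 [ 0.  0. -1.] [  8.  20. -26.   0. -44. -96.]
92 30 [-0.5  -0.02 -0.87] [  7.  34.  -7.  -2. -79. -94.]
92 40 [-0.64 -0.02 -0.77] [  7.  39.  -1.  -3. -90. -93.]
92 45 [-0.71 -0.02 -0.71] [  6.  42.   1.  -3. -95. -93.]
92 50 [-0.77 -0.03 -0.64] [  6.  44.   4.  -3. -99. -93.]
92 60 [-0.87 -0.03 -0.5 ] [   6.   49.    8.   -4. -109.  -93.]
```

```bash
python3 - <<'E'
from h import *
ims=[]
for n in("scene","top"):
    f=env.grab_frame(n); u,v=project(f,[[.495,-.085,.04]])[0].astype(int)
    ms=[env.trace(f,t) for t in("base_centre","lid_centre","case_seam")]
    im=f["image"][v-30:v+30,u-35:u+35]; big=cv2.resize(im,None,fx=5.6,fy=5.6,interpolation=cv2.INTER_CUBIC)
    for r,c in zip(ms,((0,0,255),(0,255,0),(255,0,0))):
        if r:
            m=cv2.resize(r[0]["mask"][v-30:v+30,u-35:u+35].astype(np.uint8),None,fx=5.6,fy=5.6,interpolation=0)
            cs,_=cv2.findContours(m,0,1);cv2.drawContours(big,cs,-1,c,1)
            if n=="top": print(c,cv2.minAreaRect(np.argwhere(r[0]["mask"])[:,::-1].astype(np.float32)))
    print(n,u-35,v-30); ims.append(big)
cv2.imwrite("pics/c1.png",np.hstack(ims))
E
```

```text
scene 278 192
(0, 0, 255) ((311.589111328125, 234.39108276367188), (24.57741928100586, 23.383373260498047), 84.2894058227539)
(255, 0, 0) ((312.0, 234.5), (25.0, 24.0), 90.0)
top 276 205
```

View pics/c1.png

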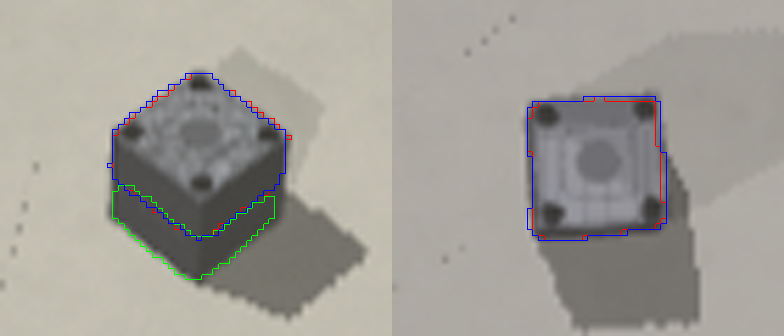

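The crop shows the four black feet clearly in both views: top crop (546,116), (645,110), (653,210), (553,214) and scene crop (200,83), (132,131), (202,183), (268,132). I'll triangulate the yaw and position from these, then grasp.

```bash
python3 - <<'E'
from h import *
F={n:env.grab_frame(n) for n in("scene","top")}
for n,o,P in (("top",(276,205,392),[(645,110),(546,116),(553,214),(653,210)]),("scene",(278,192,0),[(268,132),(200,83),(132,131),(202,183)])):
    W=np.array([ray(F[n],(o[0]+(X-o[2]+.5)/5.6-.5,o[1]+(Y+.5)/5.6-.5),.066)[:2] for X,Y in P])
    d=np.roll(W,-1,0)-W
    print(n,W.mean(0),np.linalg.norm(d,axis=1),np.degrees(np.arctan2(d[:,1],d[:,0]))%90)
E
```

```text
top [ 0.4983 -0.0864] [0.0481 0.0476 0.0482 0.0486] [2.2049 2.4146 1.0383 2.5425]
scene [ 0.5002 -0.0879] [0.047  0.0486 0.0482 0.0484] [2.0371 1.6866 2.2415 3.1512]
```

```bash
cat >> h.py <<'E'
X,Y,PSI=.499,-.087,2.2-180
def say(t):
    s=env.read_state();print(t,round(s["clock"],1),s["position"],s["tool_rot"],"F",s["force"],"ff",round(s["finger_force"],1),"op",round(s["opening"],3))
def line(z,th,back=0,rate=.15,fl=None,x=X,y=Y):
    p,o=pose([x,y,z],PSI,th,back); return env.move_straight(p,o,rate=rate,force_limit=fl)
E
python3 - <<'E'
from h import *
env.goto(*pose([X,Y,.20],PSI,-45,.1)); say("above")
line(.030,-45,.09)
line(.030,-45,0,.08,8); say("in")
env.gripper_to(0,45); say("grip")
line(.10,-45,rate=.08); say("lift")
line(.10,45,rate=.015); say("turned")
line(.037,45,rate=.08)
print(line(.028,45,rate=.015,fl=5)); say("down")
f=env.grab_frame("scene"); u,v=project(f,[[X,Y,.04]])[0].astype(int)
cv2.imwrite("pics/p1.png",cv2.resize(f["image"][v-70:v+70,u-90:u+90],None,fx=4,fy=4,interpolation=cv2.INTER_CUBIC))
E
```

```text
above 3.6 [ 0.5009 -0.1449  0.2572] [179.9664  44.9678 -87.8831] F [-0.3529  0.4655 -0.8334] ff 0.0 op 1.002
in 6.2 [ 0.4988 -0.074   0.0169] [-179.93     44.9709  -87.7621] F [ 0.2497 -0.0619  0.1067] ff 0.0 op 0.999
grip 6.7 [ 0.4986 -0.0737  0.0167] [-179.9764   44.9896  -87.7909] F [-0.308  -1.2156  0.9679] ff 45.0 op 0.732
lift 7.7 [ 0.4981 -0.0734  0.0861] [179.9106  45.026  -87.8722] F [ 0.316   0.8989 -4.0223] ff 45.0 op 0.733
turned 10.1 [ 0.4996 -0.1005  0.0868] [-179.93    -44.9547  -87.8744] F [ 0.4969  0.1338 -2.5937] ff 45.0 op 0.735
True
down 11.3 [ 0.5    -0.1004  0.0209] [-179.9126  -45.0946  -87.8013] F [0.658  0.2352 4.8025] ff 45.0 op 0.734
```

View pics/p1.png

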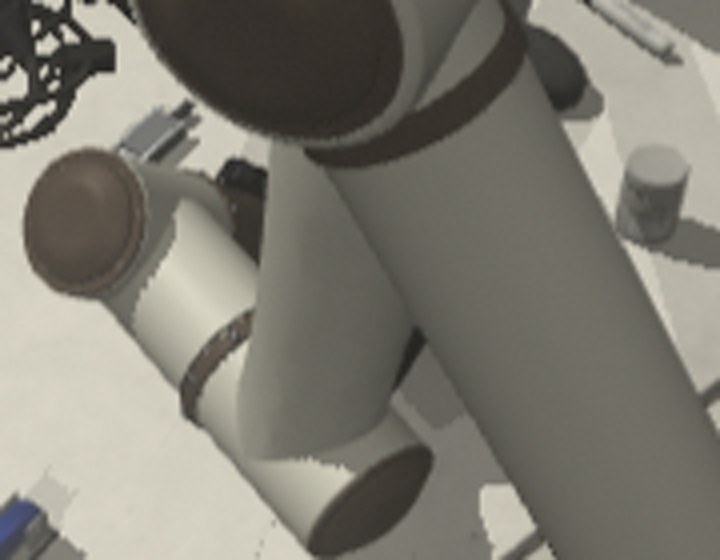

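The arm hides the case at px (330,300), but the jar and other bystanders are undisturbed. I'll seat it, release it, back off and look.

```bash
python3 - <<'E'
from h import *
print(line(.0320,45,rate=.01,fl=12)); say("pressed")
env.gripper_to(1); say("open")
line(.034,45,.13); 
p,o=pose([X,Y,.16],PSI,-45,.12); env.goto(p,o); say("other side")
ims=[]
for n in("scene","top"):
    f=env.grab_frame(n); u,v=project(f,[[X,Y,.04]])[0].astype(int)
    ims.append(cv2.resize(f["image"][v-30:v+30,u-35:u+35],None,fx=5.6,fy=5.6,interpolation=cv2.INTER_CUBIC)); print(n,u-35,v-30)
    for t in("case_seam","base_centre","lid_centre"):
        r=env.search_frame(f,t); print(t,[(np.round(d["xyz"],3),round(d["score"],2)) for d in r[:1]])
cv2.imwrite("pics/c2.png",np.hstack(ims))
E
```

```text
False
pressed 11.7 [ 0.5002 -0.1008  0.0209] [-179.8357  -45.2361  -87.8435] F [-2.1537  4.1988 12.0404] ff 45.0 op 0.735
open 12.4 [ 0.4995 -0.1005  0.0185] [179.984  -45.0044 -87.793 ] F [-0.6501  0.2629  0.1144] ff 0.0 op 0.998
other side 14.9 [ 0.5012 -0.1577  0.2305] [179.7875  45.0521 -87.9293] F [ 0.3922  0.0153 -0.3396] ff 0.0 op 1.001
scene 278 191
case_seam [(array([ 0.489, -0.061,  0.054]), 0.89)]
base_centre [(array([ 0.49 , -0.056,  0.051]), 0.57)]
lid_centre [(array([0.668, 0.025, 0.041]), 0.62)]
top 277 204
case_seam [(array([ 0.494, -0.064,  0.064]), 0.81)]
base_centre [(array([ 0.494, -0.064,  0.064]), 0.76)]
lid_centre [(array([ 0.5  , -0.105,  0.068]), 0.73)]
```

View pics/c2.png

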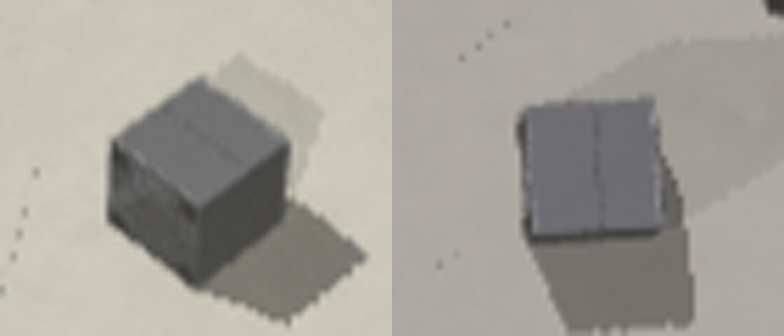

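On its side, the case is closed with no gap. The seam shows at top crop (598,105)–(598,235) and the feet face is on the left (+y). I'll locate the seam, regrasp and make the second turn.

```bash
python3 - <<'E'
from h import *
a=[]
for n,o,(x,y) in (("top",(277,204,392),(598,168)),("scene",(278,191,0),(201,140))):
    f=env.grab_frame(n); a.append(ray(f,(o[0]+(x-o[2]+.5)/5.6-.5,o[1]+(y+.5)/5.6-.5),.064)); print(n,a[-1])
y=float(np.clip(np.mean(a,0)[1],Y-.005,Y+.005)); x=X; print("use y",y)
k=dict(x=x,y=y)
line(.032,-45,.09,**k)
print(line(.032,-45,0,.08,8,**k)); say("in")
env.gripper_to(0,45); say("grip")
line(.10,-45,rate=.08,**k); say("lift")
line(.10,45,rate=.015,**k); say("turned")
line(.041,45,rate=.08,**k)
print(line(.032,45,rate=.015,fl=5,**k)); say("down")
E
```

```text
top [ 0.4985 -0.0887  0.064 ]
scene [ 0.5    -0.0882  0.064 ]
use y -0.08844832597174199
False
in 17.8 [ 0.4988 -0.0755  0.0189] [-179.9246   44.9683  -87.7621] F [ 0.3283 -0.2794 -0.2463] ff 0.0 op 1.0
grip 18.4 [ 0.4987 -0.0751  0.0187] [-179.9626   44.984   -87.7823] F [ 0.3404 -0.5902 -0.2915] ff 45.0 op 0.733
lift 19.4 [ 0.4981 -0.0749  0.0861] [179.9121  45.026  -87.8713] F [ 0.0035  0.4384 -4.045 ] ff 45.0 op 0.733
turned 21.7 [ 0.4996 -0.1019  0.0868] [-179.9245  -44.9537  -87.8769] F [ 0.0841  0.0215 -3.3103] ff 45.0 op 0.732
True
down 23.0 [ 0.5    -0.1018  0.024 ] [-179.9382  -45.0911  -87.7772] F [-0.5054  0.7314  4.6987] ff 45.0 op 0.732
```

```bash
python3 - <<'E'
from h import *
k=dict(y=-.0884)
line(.0362,45,rate=.01,fl=12,**k); say("pressed")
env.gripper_to(1)
line(.038,45,.13,**k); 
env.goto(*pose([X,Y,.20],PSI,-30,.12)); say("away")
ims=[]
for n in("scene","top"):
    f=env.grab_frame(n); u,v=project(f,[[X,Y,.04]])[0].astype(int)
    ims.append(cv2.resize(f["image"][v-30:v+30,u-35:u+35],None,fx=5.6,fy=5.6,interpolation=cv2.INTER_CUBIC)); print(n,u-35,v-30)
cv2.imwrite("pics/c3.png",np.hstack(ims))
E
```

```text
pressed 23.2 [ 0.5001 -0.102   0.024 ] [-179.8979  -45.1286  -87.8263] F [-1.1662  2.553   6.2383] ff 45.0 op 0.739
away 26.3 [ 0.5002 -0.1371  0.2861] [179.7746  30.0499 -87.9217] F [ 0.4409 -0.5086 -0.5987] ff 0.0 op 1.0
scene 278 191
top 277 204
```

View pics/c3.png

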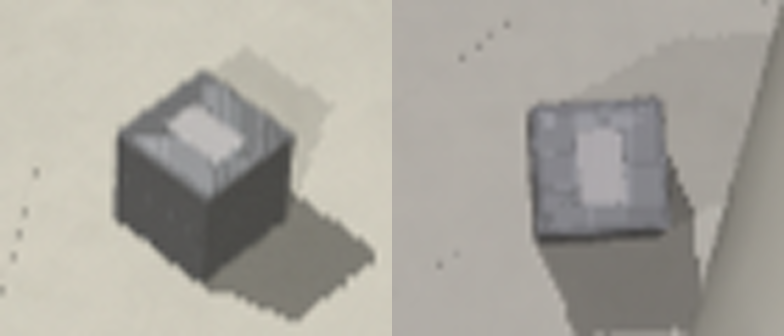

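The case stands right way up. The metal plate is at top crop (603,167), and the face centre is at top crop (599,167) and scene crop (207,135). Next I'll lift the lid with a light vertical grip.

```bash
python3 - <<'E'
from h import *
a=[]
for n,o,(x,y) in (("top",(277,204,392),(599,167)),("scene",(278,191,0),(206.5,135))):
    f=env.grab_frame(n); a.append(ray(f,(o[0]+(x-o[2]+.5)/5.6-.5,o[1]+(y+.5)/5.6-.5),.066)); print(n,a[-1])
x,y,_=np.mean(a,0); k=dict(x=x,y=y); print(x,y)
env.goto(*pose([x,y,.13],PSI,0))
print(line(.0585,0,rate=.08,fl=8,**k)); say("at lid")
env.gripper_to(0,12); say("grip")
line(.0725,0,rate=.02,**k); say("off collar")
line(.14,0,rate=.08,**k); say("up")
d=.080*np.array([np.sin(np.radians(2.2)),-np.cos(np.radians(2.2))]); kk=dict(x=x+d[0],y=y+d[1])
line(.14,0,rate=.1,**kk); say("beside")
ims=[]
for n in("scene","top"):
    f=env.grab_frame(n); u,v=project(f,[[X,Y-.03,.07]])[0].astype(int)
    ims.append(cv2.resize(f["image"][v-50:v+50,u-65:u+65],None,fx=3,fy=3,interpolation=cv2.INTER_CUBIC)); print(n,u-65,v-50)
    for t in("weight_centre","base_centre","lid_centre"):
        r=env.search_frame(f,t); print(t,[(np.round(q["xyz"],3),round(q["score"],2)) for q in r[:1]])
cv2.imwrite("pics/c4.png",np.hstack(ims))
E
```

```text
top [ 0.4988 -0.089   0.066 ]
scene [ 0.4994 -0.0913  0.066 ]
0.4990691635526867 -0.09016438423498918
False
at lid 28.3 [ 0.4996 -0.0902  0.04  ] [-179.9311    0.      -87.7978] F [0.8644 0.3786 0.6516] ff 0.0 op 1.0
grip 28.9 [ 0.4992 -0.0901  0.0397] [-179.985    -0.0004  -87.7955] F [-0.4309 -0.5229  0.6106] ff 12.0 op 0.73
off collar 29.7 [ 0.499  -0.0902  0.0535] [179.9905   0.0008 -87.7992] F [ 0.408   0.0229 -0.5645] ff 12.0 op 0.735
up 30.7 [ 0.4986 -0.0902  0.1205] [179.9299   0.0048 -87.8114] F [ 0.1219 -0.6182 -0.0248] ff 12.0 op 0.734
beside 31.7 [ 0.502  -0.1699  0.1209] [179.9872   0.0068 -87.7935] F [ 0.3357 -0.7398 -0.6884] ff 12.0 op 0.735
scene 256 159
weight_centre [(array([ 0.495, -0.085,  0.043]), 0.64)]
base_centre [(array([ 0.489, -0.073,  0.036]), 0.84)]
lid_centre [(array([ 0.5  , -0.143,  0.147]), 0.6)]
top 259 182
weight_centre [(array([ 0.49 , -0.092,  0.041]), 0.5)]
base_centre [(array([ 0.478, -0.098,  0.042]), 0.56)]
lid_centre [(array([ 0.48 , -0.155,  0.151]), 0.54)]
```

View pics/c4.png

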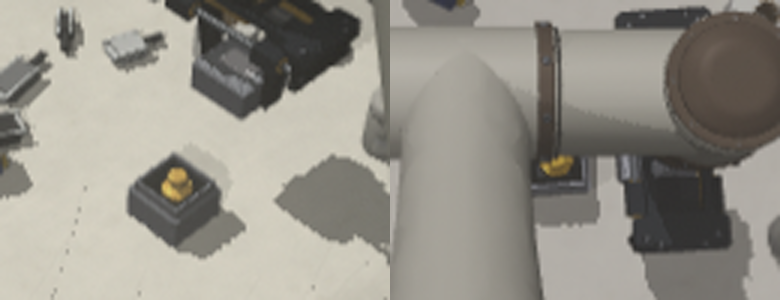

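The scene crop shows the lid held in the gripper at (235,70) and the brass weight standing in the base at (177,185). I'll set the lid down and withdraw.

```bash
python3 - <<'E'
from h import *
k=dict(x=.4991+.00307,y=-.09016-.07994)
line(.032,0,rate=.1,**k)
print(line(.0215,0,rate=.015,fl=4,**k)); say("down")
env.gripper_to(1); 
line(.12,0,rate=.08,**k)
env.goto([.30,-.45,.25],[180,0,-155]); say("away")
ims=[]
for n in("scene","top"):
    f=env.grab_frame(n); u,v=project(f,[[X,Y-.04,.04]])[0].astype(int)
    ims.append(cv2.resize(f["image"][v-50:v+50,u-65:u+65],None,fx=3,fy=3,interpolation=cv2.INTER_CUBIC))
    for t in("weight_centre","base_centre","lid_centre","stapler_centre","tape_measure_centre","jar_centre","label_roll_centre"):
        r=env.search_frame(f,t); print(t,[(np.round(q["xyz"],3),round(q["score"],2)) for q in r[:1]])
cv2.imwrite("pics/c5.png",np.hstack(ims))
E
```

```text
True
down 33.9 [ 0.502  -0.1701  0.0037] [179.967   -0.0033 -87.7966] F [-0.2993 -0.54    4.1449] ff 12.0 op 0.735
away 37.4 [ 0.3004 -0.4493  0.2492] [ 179.9236   -0.0121 -154.9243] F [ 0.3429  0.3163 -0.7857] ff 0.0 op 0.996
weight_centre [(array([ 0.488, -0.075,  0.037]), 0.61)]
base_centre [(array([ 0.486, -0.077,  0.034]), 0.76)]
lid_centre [(array([ 0.497, -0.16 ,  0.03 ]), 0.9)]
stapler_centre [(array([0.491, 0.263, 0.034]), 0.75)]
tape_measure_centre [(array([0.668, 0.03 , 0.042]), 0.87)]
jar_centre [(array([ 0.417, -0.3  ,  0.048]), 0.87)]
label_roll_centre [(array([ 0.62 , -0.279,  0.047]), 0.73)]
weight_centre [(array([ 0.496, -0.093,  0.043]), 0.43)]
base_centre [(array([ 0.497, -0.086,  0.038]), 0.6)]
lid_centre []
stapler_centre [(array([0.494, 0.255, 0.029]), 0.82)]
tape_measure_centre [(array([0.67 , 0.02 , 0.052]), 0.91)]
jar_centre [(array([ 0.424, -0.308,  0.063]), 0.85)]
label_roll_centre [(array([ 0.621, -0.287,  0.049]), 0.68)]
```

View pics/c5.png

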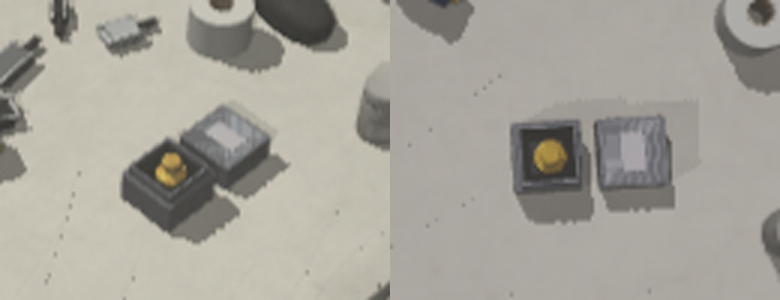

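The lid lies flat at top crop (633,152) beside the base at (547,156). The weight stands in the base and the bystanders haven't moved.

```bash
python3 -c "
from workcell import env
print(env.close_job())"
```

```text
the job is handed in; nothing more can be done
None
```

The case is right way up with the weight still standing in its base, the lid lies flat close beside it, the bystanders are where they were, and the job was handed in at about 37 s.

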